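# Clear the weeding board, raise it to the red clip and hold it there

## Robot

A 6-joint arm with a two-finger parallel gripper is mounted at the origin on a cart in front of the work surface, level with it; the furniture and walls round the work are solid. World frame = base frame: x ahead of the robot, y to its left, z up, the work surface at z = 0. Lengths are in m, angles in degrees, forces in N, time in s.
With the tool pointing down it reaches from about 0.4 to 0.825 m from the base axis. Payload 7 kg.
Tool frame: the origin (TCP) lies midway between the tips of the shut fingers; the grasp point (between the pads) lies r.pinch_z behind it (r.pinch_z is the distance from the TCP to the grasp point, in m); z points along the fingers, y is the line along which they close (so a half turn about z gives the same grasp; the last joint's range is limited). The gripper opens to 88 mm and grips with 3 to 60 N. Pads are 19 mm wide; open, the fingers measure 130 mm over their backs; the gripper's body (78 mm by 193 mm) begins 47 mm behind the grasp point.
Start: joints at [91.221, 20.546, 0.682, 0, -70.136, -16.507], TCP at [0.178, 0.651, 0.227] pointing down, gripper open.
Joint ranges: [-176.03, 176.03], [-82.01, 121.73], [-58.28, 71.71], [-173.87, 95.51], [-174.79, -0.11], [-173.66, 173.66]. Speed limits (degrees/s): [136.94, 136.94, 172.46, 180, 180, 180].

## Interface

Orientations are given as [roll, pitch, yaw] about the fixed x, y, z axes, in that order (R = Rz(yaw) Ry(pitch) Rx(roll)).
In Python, from plant import r, optics, job gives the robot as it stands.
- The arm moves only by the shell command python3 -m crank 'ROWS' [FORCE]. ROWS is JSON, a list of rows, each an object with "xyz": the shift along the tool's x, y, z in units of 30 mm (1.0 is 30 mm), a list of three; "delta_rot": the turn, a rotation vector about the tool's x, y, z in degrees, a list of three; "claw": the closure, from 0 (fully open) to 1 (shut). A call has 1 to 20 rows; each row is the pose to reach, as a shift and turn from the pose commanded when the call began, along the tool's axes at that moment; what a row does not reach only later rows make up. A row lasts 1/8 s, in which the tool goes at most 62.5 mm and 10.7 degrees, less where a joint would pass 70% of its speed; a pose out of reach is approached as far as the arm can. A call with a gripper value outside its range is refused whole. The fingers move at their own pace and stop on an object; FORCE is the grip in N (left out, the last holds). Time passes only in rows, so rows that repeat a pose let the fingers close. It gives the time, the measured TCP pose, the force, the opening and the grip force at its end, in the units of the state.
- r.get_state(): the state, without advancing time (a new reading comes with each control period).
- optics.capture(name): name is "side" or "top" or "wrist"; returns a dict with "img" (384x512x3 uint8, blue, green, red), "fovy" (degrees; the focal length in pixels is half the picture's height over the tangent of half this angle, whatever the lens; pixels are square), "cx", "cy" (the principal point, pixels), "eye" and "rotation" of the camera in the world; the wrist camera has in their place "hand_eye" (4x4, takes a point from camera to tool coordinates, whose origin is the TCP and whose axes are the flange's). Camera axes: x right, y up, looking along -z (the intrinsics and any distortion apply to the point x, -y, -z); pixel columns grow to the right and rows downward; lengths in m; the calibration is good to about 2 mm. A picture is of the moment at which its call begins: read the wrist's pose just before it. There is no depth.
- job.close_job(): hands the job in; it is judged then, once.
The state is a dict: "time_s": time; "joints": joint angles; "qd": joint speeds; "joint_torque": joint torques, N m; "tcp_pos": TCP position; "eef_rot": TCP orientation; "contact_force": force on the tool from outside, world axes, zero at the start; "moment": the same for the moment, N m; "gripper_width": finger opening in m; "gripper_force": force on a finger pad.
Only numpy, scipy, OpenCV 4.12 (cv2) and the standard library are available. Lean on these libraries where they do the work, as an engineer would, in place of code of your own. Each camera call takes 0.05 s, during which the arm holds its last target. There are 200 camera calls.

## Task

I am setting the stay of the tilting weeding board. First clear the tweezers and the rust-red pad off the board into the tool tray while the board is still down: set each down gently, not dropped, flat and lengthways in its compartment (tweezers in the long one, pad in the empty short one beside it). Then raise the board by the bow handle on its far edge until its yellow pointer is level with the red clip on the quadrant, and finish while still holding it there by the handle so that I can tighten the stay; don't shift the clip, and leave the thread spool, the green tape and the spare bolt where they are.

Things in the scene. Friction and masses are not known exactly. Their poses are not given: they have to be found in the camera images.
- board (a joint): Tilt of the board in rad: 0 = level on its base, grows as the far edge with the handle is raised (stop at 1.2). The hinge is loose: let go, the board (0.45 to 0.75 kg) falls back; 2 to 4 N at the handle carry it. White board with black rim, 240 mm wide (y), 160 mm long (x), 12 mm thick, top face 54 mm above the table when down.
- clip (a joint): Angle of the red clip on the quadrant in rad, about the board's hinge, counted as the board's tilt: pointer and clip are level when joint board equals joint clip. Somewhere from 0.45 to 0.85; pinched on stiffly, not to be pushed along (a few mm is still fine). The clip is 13 mm wide along the arc, +-0.045 rad.
- board_base: Fixed aluminium base of the board. Origin on the table below the middle of the hinge line; x runs from the hinge along the board to the handle (away from the robot), y left, z up. Hinge axis 42 mm up, along y; board x 6 to 166, y -120 to 120 mm. A steel quadrant (graduated arc, 117 to 137 mm from the hinge axis) with clamp knob and clip stands at y -122 to -160 mm, up to 172 mm high.
- board_hinge (a point): Middle of the hinge axis, 42 mm above the table at the near edge of the board; axes as the base.
- board_handle (a point): Middle of the round bar of the bow handle: 10 mm thick, 108 mm long, parallel to the hinge, 204 mm from the hinge axis along the board and 16 mm above it square to the board (58 mm above the table when down); 33 mm gap to the board edge, free space beyond. It turns with the board (x away from the hinge, z square to the board). The round bar can turn between the fingers.
- board_pointer (a point): Point on the yellow pointer on the board's right-hand (-y) side, 145 mm from the hinge axis; x points outward from the hinge along the board.
- clip_mark (a point): Middle of the red clip on the quadrant's outer rim, 145 mm from the hinge axis; x points outward from the hinge. It coincides with board_pointer when the board is at the mark (7 mm apart at 0.05 rad off).
- tool_tray: Fixed grey tray, dark liners, 154 mm long (x) by 136 mm wide (y), 18 mm high, walls 4 mm, floor 3 mm; origin centre of its underside. Long compartment on its -y side; on its +y side a short one (-x end) and a small one with a bolt (+x end). As room for fingers, 52 mm notches down to the floor: in both long walls beside the short compartment's middle, in the outer wall beside the long one's.
- slot_tweezers (a point): Middle of the floor (upper side, 3 mm above the table) of the long compartment, 146 mm (x) by 62 mm (y), at tray y -33 mm; axes as the tray. The tweezers lie along x.
- slot_pad (a point): Middle of the floor (upper side, 3 mm above the table) of the short compartment, 84 mm (x) by 62 mm (y), at tray x -31, y 33 mm; axes as the tray. The pad's long side lies along x.
- tweezers_mid (a point): Middle of the steel tweezers, half-way up; 12 mm wide (x), 127 mm long (y), 10 mm high; they start lying on the board. Pinch across the 12 mm, near the middle.
- pad_mid (a point): Middle of the rust-red rigid pad, half-way up; 50 mm wide (x), 70 mm long (y), 8 mm thick; it starts lying on the board. Grip across the 50 mm.
- tweezers: The steel tweezers; origin centre of the underside, axes as tweezers_mid.
- felt_pad: The rust-red pad; origin centre of the underside, axes as pad_mid.
- thread_rust: Spool of rust-coloured thread, 48 mm across, 56 mm high, standing on the table behind the board; bystander. Origin centre of the underside.
- green_tape: Roll of green tape, 69 mm across, 21 mm high, lying on the table to the right of the board; bystander. Origin centre of the underside.
- spare_bolt: Small steel bolt, 36 mm long, lying in the tray's third, small compartment (58 by 62 mm) beyond the pad's; bystander. Origin at one end.

How it is judged (in metres and radians):
On the way, in this order (a step that is already met when the one before it is completed fails the run):
1. tweezers and pad lie flat and released in their compartments, the board still down (x of tweezers_mid in the frame of slot_tweezers between -0.014 and 0.014 m and y of tweezers_mid in the frame of slot_tweezers between -0.027 and 0.027 m and z of tweezers_mid in the frame of slot_tweezers between 0.002 and 0.009 m and angle between the y axis of tweezers_mid and the x axis of slot_tweezers, either way round below 0.45 rad and x of pad_mid in the frame of slot_pad between -0.012 and 0.012 m and y of pad_mid in the frame of slot_pad between -0.01 and 0.01 m and z of pad_mid in the frame of slot_pad between 0.002 and 0.0075 m and angle between the y axis of pad_mid and the x axis of slot_pad, either way round below 0.3 rad and angle between the z axis of pad_mid and the z axis of slot_pad, either way round below 0.12 rad and contact force between the fingers and tweezers below 0.05 N and contact force between the fingers and felt_pad below 0.05 N and linear speed of each of tweezers, felt_pad below 0.02 m/s and value of joint board below 0.1 rad), for 0.2 s.
2. the board is held by the fingers with its pointer at the red clip (angle between the x axis of board_pointer and the x axis of clip_mark, either way round below 0.05 rad and contact force between the fingers and board above 1 N and distance between the grasp point and board_handle below 0.08 m and velocity of joint board between -0.06 and 0.06 rad/s), for 0.3 s.
At the end, for the whole second after the job is handed in: Tweezers and pad lie flat, lengthways (0.45 and 0.3 rad), still and untouched in their own compartments; the board stands within 0.05 rad of the red clip, under 0.06 rad/s, carried by the fingers alone at the handle (over 1 N, grasp within 80 mm of the bar's middle) (all of step 2 and x of tweezers_mid in the frame of slot_tweezers between -0.014 and 0.014 m and y of tweezers_mid in the frame of slot_tweezers between -0.027 and 0.027 m and z of tweezers_mid in the frame of slot_tweezers between 0.002 and 0.009 m and angle between the y axis of tweezers_mid and the x axis of slot_tweezers, either way round below 0.45 rad and x of pad_mid in the frame of slot_pad between -0.012 and 0.012 m and y of pad_mid in the frame of slot_pad between -0.01 and 0.01 m and z of pad_mid in the frame of slot_pad between 0.002 and 0.0075 m and angle between the y axis of pad_mid and the x axis of slot_pad, either way round below 0.3 rad and angle between the z axis of pad_mid and the z axis of slot_pad, either way round below 0.12 rad and contact force between the fingers and tweezers below 0.05 N and contact force between the fingers and felt_pad below 0.05 N and linear speed of each of tweezers, felt_pad below 0.02 m/s and contact force between board and tweezers below 0.2 N and contact force between board and felt_pad below 0.2 N and contact force between board and thread_rust below 0.2 N and contact force between board and green_tape below 0.2 N and contact force between board and spare_bolt below 0.2 N); the arm keeps its last pose, push and grip.
It fails at once if the red clip was pushed along the quadrant (distance of clip_mark from where it was at the start of the episode above 0.006 m).
It fails at once if a bystander (thread spool, green tape, spare bolt) was moved by more than 3 cm (distance of any of thread_rust, green_tape, spare_bolt from where it was at the start of the episode above 0.03 m).
It fails at once if a tool was let fall into the tray from more than about 3 cm ((horizontal distance between tweezers_mid and slot_tweezers below 0.06 m and z of tweezers_mid in the frame of slot_tweezers above 0.035 m and contact force between each of the arm, the fingers and tweezers below 0.02 N) or (horizontal distance between pad_mid and slot_pad below 0.06 m and z of pad_mid in the frame of slot_pad above 0.035 m and contact force between each of the arm, the fingers and felt_pad below 0.02 N)).
It also fails if it takes over 64 s, if anything falls off the work surface, if the arm or the gripper's body presses on something with over 40 N, if the wrist force passes 120 N, or if a joint passes its speed limit or range.

## Working session

There is one attempt and no reset: what is moved stays moved. The work goes in short steps, Python scripts to look and compute and a shell command to move; the robot and the scene stay as the last step left them, time stands still between calls to the robot, and variables do not carry over. Pictures are saved under pics/ and viewed, at most 10 in all, crops included, and the job is handed in when it is done.

```bash
mkdir -p pics; ls; python3 - <<'E'
from plant import r,optics
import cv2
print(r.get_state(), r.pinch_z)
for n in("top","side"):
    c=optics.capture(n); cv2.imwrite(f"pics/{n}0.png",c["img"]); print({k:v for k,v in c.items() if k!="img"})
a=cv2.imread("pics/top0.png")
cv2.imwrite("pics/top0b.png",cv2.resize(a,(800,600),interpolation=cv2.INTER_CUBIC))
a=cv2.imread("pics/side0.png")
cv2.imwrite("pics/side0b.png",cv2.resize(a,(800,600),interpolation=cv2.INTER_CUBIC))
E
```

```text
pics
{'time_s': 0.0, 'joints': array([ 9.12181477e+01,  2.05920779e+01,  6.35024741e-01, -1.95865235e-02,
       -7.01353310e+01, -1.65083250e+01]), 'qd': array([-0.0727403 , -0.01426345, -0.07518753,  0.0156795 ,  0.03088965,
        0.08619599]), 'joint_torque': array([ 1.02587685e-03, -5.82712555e+01,  2.93052328e+01,  6.99737236e+00,
        6.85914667e-03, -1.48736490e-04]), 'tcp_pos': array([0.17788648, 0.65064712, 0.22562661]), 'eef_rot': array([ 1.79906192e+02, -8.60025915e-03, -1.52968406e+01]), 'contact_force': array([-0.66752294, -0.2764772 , -0.39265889]), 'moment': array([ 0.03965144, -0.02880197, -0.00076472]), 'gripper_force': 0.0, 'gripper_width': 0.08762319379770632} 0.0188
{'fovy': 54.854068741851805, 'cx': 256.11199190484035, 'cy': 195.5484419782385, 'eye': array([0.41363919, 0.11013916, 1.13087917]), 'rotation': array([  9.22295465,   0.78151499, -90.3341635 ])}
{'fovy': 53.32563952157271, 'cx': 255.48902494037236, 'cy': 192.16469128862005, 'eye': array([0.23144709, 0.81590055, 0.5009233 ]), 'rotation': array([  60.20785925,    1.09308983, -152.30239601])}
```

View pics/top0b.png

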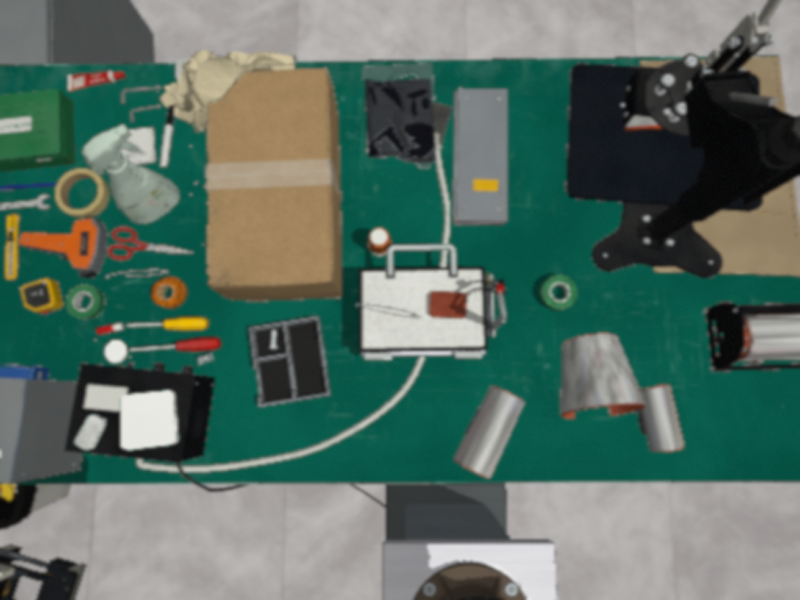

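View pics/side0b.png

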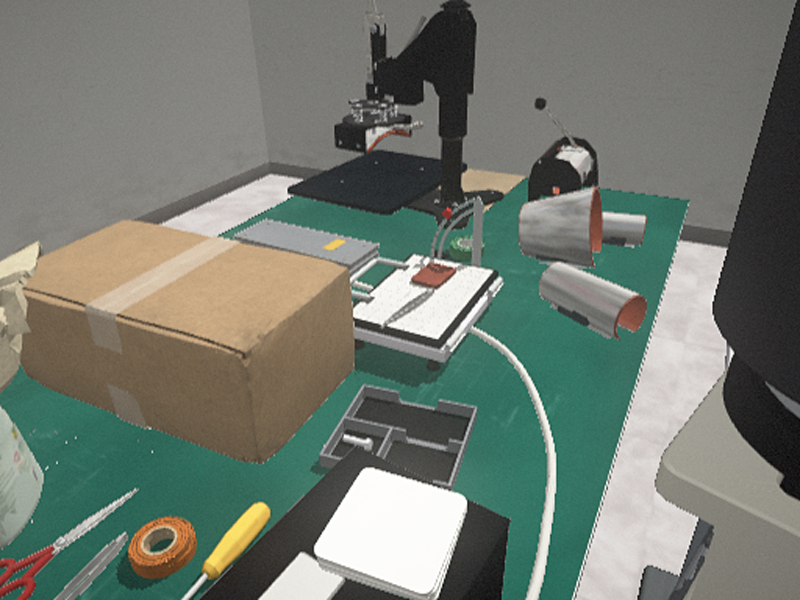

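The top view shows the board at about (425,310) in the 800-px frame, the tray at (290,360), the spool at (378,240) and the tape at (558,292). The clip is at about (500,287). I'll enlarge it next.

```bash
cat > h.py <<'E'
import numpy as np
from scipy.spatial.transform import Rotation as R
from plant import r,optics
def campose(c,st=None):
    if "eye" in c: return R.from_euler("xyz",c["rotation"],degrees=True).as_matrix(),np.array(c["eye"])
    T=np.eye(4);T[:3,:3]=R.from_euler("xyz",st["eef_rot"],degrees=True).as_matrix();T[:3,3]=st["tcp_pos"]
    T=T@c["hand_eye"];return T[:3,:3],T[:3,3]
def ray(c,u,v,st=None):
    M,e=campose(c,st);f=192/np.tan(np.radians(c["fovy"]/2))
    return e,M@np.array([(u-c["cx"])/f,-(v-c["cy"])/f,-1])
def pix(c,u,v,z,st=None):
    e,d=ray(c,u,v,st);return (e+d*(z-e[2])/d[2])
def proj(c,p,st=None):
    M,e=campose(c,st);f=192/np.tan(np.radians(c["fovy"]/2));q=M.T@(np.array(p)-e)
    return np.array([c["cx"]-f*q[0]/q[2],c["cy"]+f*q[1]/q[2]])
E
python3 - <<'E'
from h import *
import cv2
a=cv2.imread("pics/top0.png")[145:275,155:335]
cv2.imwrite("pics/top0c.png",cv2.resize(a,None,fx=4.4,fy=4.4,interpolation=cv2.INTER_CUBIC))
c=optics.capture("top")
for n,u,v,z in [("trayL",250,325,.018),("trayTR",319,316,.018),("BR",329,396,.018),("BL",260,406,.018),("boardTL",361,270,.054),("boardTR",486,270,.054),("BLb",361,352,.054),("BRb",486,352,.054)]:
    print(n,pix(c,u*.64,v*.64,z).round(4))
E
```

```text
trayL [0.5584 0.4169 0.018 ]
trayTR [0.5751 0.2826 0.018 ]
BR [0.4209 0.2609 0.018 ]
BL [0.4029 0.3922 0.018 ]
boardTL [0.6579 0.1982 0.054 ]
boardTR [ 0.6558 -0.0399  0.054 ]
BLb [0.5014 0.1974 0.054 ]
BRb [ 0.4998 -0.0353  0.054 ]
```

View pics/top0c.png

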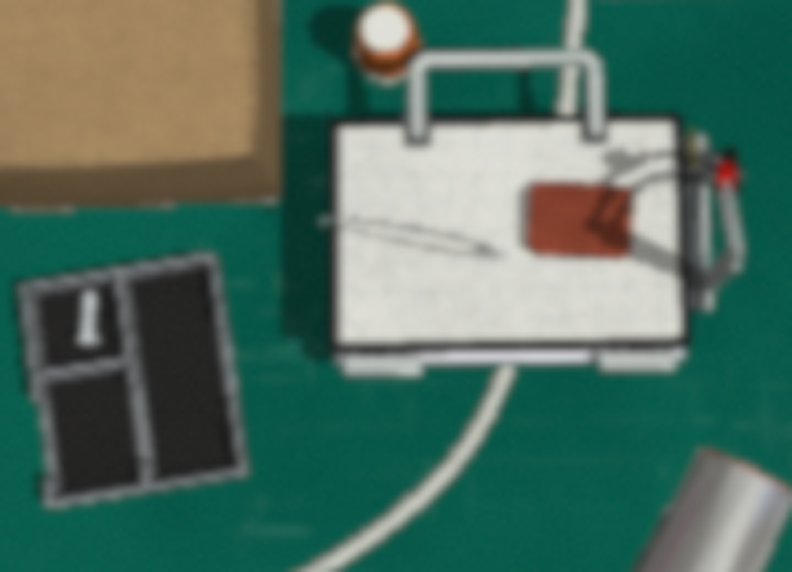

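Tray corners are at crop (18,285), (215,253), (247,475) and (45,505). The tweezers run from (320,220) to (500,255). The pad spans (525,183) to (632,258), the clip is at (727,170) and the bar spans (412–600, 58).

```bash
cat >> h.py <<'E'
def go(p,yaw,tilt=None):
    "print shift (30 mm units) and turn from the present pose to TCP p, tool down at yaw"
    st=r.get_state();M=R.from_euler("xyz",st["eef_rot"],degrees=True)
    T=R.from_euler("xyz",[180,0,yaw],degrees=True)
    print("xyz",(M.inv().apply(np.array(p)-st["tcp_pos"])/.03).round(2),"rot",(M.inv()*T).as_rotvec(degrees=True).round(1),"t",round(st["time_s"],2))
E
python3 - <<'E'
from h import *
from scipy.optimize import least_squares
c=optics.capture("top")
P=lambda u,v,z:pix(c,(u+.5)/4.4+155-.5,(v+.5)/4.4+145-.5,z)
def ang(a,b):d=b-a;return np.degrees(np.arctan2(d[1],d[0])).round(1),np.linalg.norm(d).round(4)
TL,TR,BR,BL=[P(*q,.018) for q in [(18,285),(215,253),(247,475),(45,505)]]
print("tray",((TL+TR+BR+BL)/4).round(4),ang(BL,TL),ang(BR,TR),ang(TR,TL))
b=[P(*q,.054) for q in [(333,120),(680,118),(688,347),(335,350)]]
print("board",(sum(b)/4).round(4),ang(b[3],b[0]),ang(b[2],b[1]),ang(b[1],b[0]))
print("bar",P(412,58,.058),P(602,56,.058))
A,B=P(320,220,.059),P(500,255,.059);print("tw",((A+B)/2).round(4),ang(A,B))
q=[P(*k,.062) for k in [(525,183),(632,187),(630,258),(525,252)]]
print("pad",(sum(q)/4).round(4),ang(q[3],q[0]),ang(q[2],q[1]),ang(q[1],q[0]))
e,d=ray(c,727/4.4+155,170/4.4+145)
yaw=np.radians(ang(b[1],b[0])[0]-90);X=np.array([np.cos(yaw),np.sin(yaw),0]);
H=sum(b)/4-.086*X;H[2]=.042;print("hinge",H)
for z in(.1,.12,.14,.16): 
    p=e+d*(z-e[2])/d[2]-H; print(z,p@X,np.hypot(p@X,p[2]),np.arctan2(p[2],p@X))
print("spool",P(385,30,.056))
E
```

```text
tray [0.4894 0.3406 0.018 ] (np.float64(9.0), np.float64(0.1518)) (np.float64(9.1), np.float64(0.1539)) (np.float64(98.9), np.float64(0.1377))
board [0.5826 0.0822 0.054 ] (np.float64(0.8), np.float64(0.156)) (np.float64(0.3), np.float64(0.155)) (np.float64(89.8), np.float64(0.2348))
bar [0.70243674 0.14658812 0.058     ] [0.70260952 0.01767597 0.058     ]
tw [0.579  0.1483 0.059 ] (np.float64(-101.6), np.float64(0.1224))
pad [0.5894 0.0363 0.062 ] (np.float64(-0.8), np.float64(0.0465)) (np.float64(-3.0), np.float64(0.0478)) (np.float64(87.3), np.float64(0.0713))
hinge [0.49661828 0.08254636 0.042     ]
0.1 0.11770176693729696 0.13121625638678228 0.457847583922252
0.12 0.11380651571139797 0.1379707324702188 0.6008421021969804
0.14 0.10991126448549894 0.14725653147076806 0.728170583348543
0.16 0.10601601325959982 0.15862974206453104 0.838843334990333
spool [0.72283894 0.16504414 0.056     ]
```

Everything fits the stated sizes, and the clip comes out near 0.70 rad. I'll go above the tweezers now.

```bash
python3 - <<'E'
from h import *
go([.5775,.148,.22],-101.6)
E
```

```text
xyz [17.27 12.66  0.22] rot [ 0.  -0.  86.3] t 0.2
```

```bash
python3 -m crank '[{"xyz":[17.27,12.66,0.2],"delta_rot":[0,0,86.3],"claw":0.5},{"xyz":[17.27,12.66,0.2],"delta_rot":[0,0,86.3],"claw":0.5},{"xyz":[17.27,12.66,0.2],"delta_rot":[0,0,86.3],"claw":0.5},{"xyz":[17.27,12.66,0.2],"delta_rot":[0,0,86.3],"claw":0.5},{"xyz":[17.27,12.66,0.2],"delta_rot":[0,0,86.3],"claw":0.5},{"xyz":[17.27,12.66,0.2],"delta_rot":[0,0,86.3],"claw":0.5},{"xyz":[17.27,12.66,0.2],"delta_rot":[0,0,86.3],"claw":0.5},{"xyz":[17.27,12.66,0.2],"delta_rot":[0,0,86.3],"claw":0.5},{"xyz":[17.27,12.66,0.2],"delta_rot":[0,0,86.3],"claw":0.5},{"xyz":[17.27,12.66,0.2],"delta_rot":[0,0,86.3],"claw":0.5},{"xyz":[17.27,12.66,0.2],"delta_rot":[0,0,86.3],"claw":0.5},{"xyz":[17.27,12.66,0.2],"delta_rot":[0,0,86.3],"claw":0.5},{"xyz":[17.27,12.66,0.2],"delta_rot":[0,0,86.3],"claw":0.5},{"xyz":[17.27,12.66,0.2],"delta_rot":[0,0,86.3],"claw":0.5},{"xyz":[17.27,12.66,0.2],"delta_rot":[0,0,86.3],"claw":0.5}]' 15; python3 - <<'E'
from h import *
import cv2,pickle
st=r.get_state();c=optics.capture("wrist");pickle.dump((st,c),open("w1.pkl","wb"))
cv2.imwrite("pics/w1.png",cv2.resize(c["img"],(800,600),interpolation=cv2.INTER_CUBIC));print(c["hand_eye"],c["fovy"])
E
```

```text
time_s: 2.08
tcp_pos: [0.5772, 0.1491, 0.2208]
eef_rot: [-180.0, 0.0, -101.5]
contact_force: [-0.4, 0.1, -0.0]
gripper_width: 0.044
gripper_force: 0.0
[[-1.00919979e-03  9.63372712e-01  2.68164128e-01  7.43874561e-02]
 [ 9.99999198e-01  1.17738058e-03 -4.66346266e-04  5.11140351e-04]
 [-7.64996504e-04  2.68163443e-01 -9.63373128e-01 -1.58377537e-01]
 [ 0.00000000e+00  0.00000000e+00  0.00000000e+00  1.00000000e+00]] 62.02720355469403
```

View pics/w1.png

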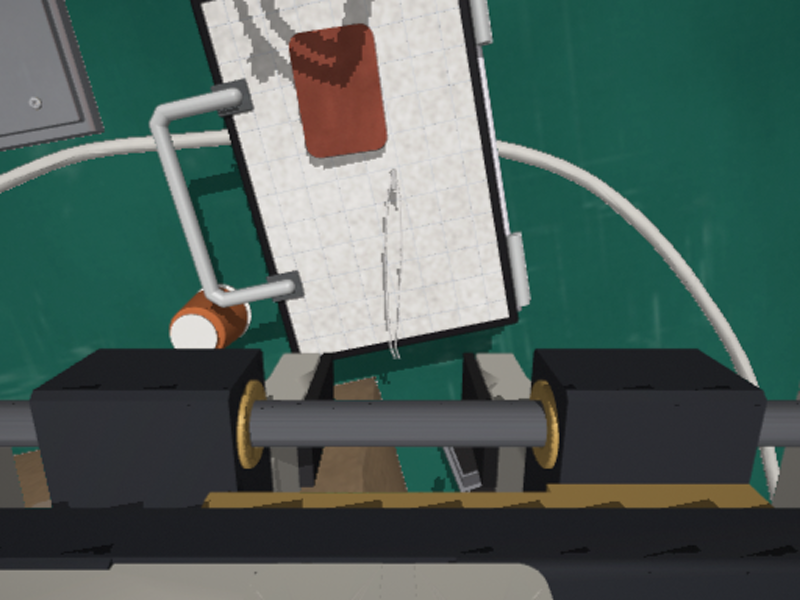

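The wrist view shows the tweezers from (394,170) to (395,358), the pad top corners at (290,37), (372,25), (386,150) and (310,158), and the bar ends at (158,120) and (214,298).

```bash
python3 - <<'E'
from h import *
import pickle
st,c=pickle.load(open("w1.pkl","rb"))
P=lambda u,v,z:pix(c,u*.64,v*.64,z,st)
def ang(a,b):d=b-a;return np.degrees(np.arctan2(d[1],d[0])).round(1),np.linalg.norm(d).round(4)
A,B=P(395,358,.059),P(394,170,.059);print("tw",A,B,((A+B)/2).round(4),ang(A,B))
q=[P(*k,.062) for k in [(290,37),(372,25),(386,150),(308,158)]]
print("pad",(sum(q)/4).round(4),ang(q[0],q[1]),ang(q[3],q[2]),ang(q[2],q[1]),ang(q[3],q[0]))
A,B=P(214,298,.058),P(158,120,.058);print("bar",A,B,(A+B)/2,ang(A,B))
b=[P(*k,.054) for k in [(298,360),(517,320)]];print("edge",b,ang(*b))
go([.578,.146,.075],-101.6)
E
```

```text
tw [0.58953941 0.20472106 0.059     ] [0.564875   0.08177756 0.059     ] [0.5772 0.1432 0.059 ] (np.float64(-101.3), np.float64(0.1254))
pad [0.5879 0.0328 0.062 ] (np.float64(175.9), np.float64(0.0477)) (np.float64(174.1), np.float64(0.048)) (np.float64(-95.2), np.float64(0.069)) (np.float64(-95.5), np.float64(0.0674))
bar [0.69935024 0.13876464 0.058     ] [0.69935732 0.02428135 0.058     ] [0.69935378 0.08152299 0.058     ] (np.float64(-90.0), np.float64(0.1145))
edge [array([0.6568216 , 0.19457786, 0.054     ]), array([0.5025201 , 0.19612377, 0.054     ])] (np.float64(179.4), np.float64(0.1543))
xyz [ 0.09 -0.04  4.86] rot [-0.   0.   0.1] t 2.12
```

```bash
python3 -m crank '[{"xyz":[0.15,-0.04,2],"delta_rot":[0,0,0],"claw":0.6},{"xyz":[0.15,-0.04,3.8],"delta_rot":[0,0,0],"claw":0.6},{"xyz":[0.15,-0.04,4.8],"delta_rot":[0,0,0],"claw":0.6},{"xyz":[0.15,-0.04,5.2],"delta_rot":[0,0,0],"claw":0.6},{"xyz":[0.15,-0.04,5.47],"delta_rot":[0,0,0],"claw":0.6},{"xyz":[0.15,-0.04,5.47],"delta_rot":[0,0,0],"claw":0.6},{"xyz":[0.15,-0.04,5.47],"delta_rot":[0,0,0],"claw":1},{"xyz":[0.15,-0.04,5.47],"delta_rot":[0,0,0],"claw":1},{"xyz":[0.15,-0.04,5.47],"delta_rot":[0,0,0],"claw":1},{"xyz":[0.15,-0.04,5.47],"delta_rot":[0,0,0],"claw":1},{"xyz":[0.15,-0.04,5.47],"delta_rot":[0,0,0],"claw":1},{"xyz":[0.15,-0.04,5.47],"delta_rot":[0,0,0],"claw":1}]' 15; python3 - <<'E'
from h import *
t=R.from_euler("z",9,degrees=True)
c=np.array([.4894,.3406,0])
for n,o in(("tw",[0,-.037,.12]),("pad",[-.031,.033,.12])):
    print(n,c+t.apply(o)); go(c+t.apply(o),-171)
E
```

```text
time_s: 3.62
tcp_pos: [0.5782, 0.1436, 0.0569]
eef_rot: [-180.0, 0.0, -101.6]
contact_force: [-1.6, 1.3, 6.5]
gripper_width: 0.011
gripper_force: 15.0
tw [0.49518808 0.30405553 0.12      ]
xyz [-4.69  3.78 -2.1 ] rot [-0.   0.  69.4] t 3.62
pad [0.45361932 0.36834425 0.12      ]
xyz [-6.51  5.57 -2.1 ] rot [-0.   0.  69.4] t 3.62
```

```bash
python3 -m crank '[{"xyz":[0,0,-1.5],"delta_rot":[0,0,0],"claw":1},{"xyz":[0,0,-3],"delta_rot":[0,0,0],"claw":1},{"xyz":[-2,1.6,-4],"delta_rot":[0,0,20],"claw":1},{"xyz":[-4.69,3.78,-4],"delta_rot":[0,0,69.4],"claw":1},{"xyz":[-4.69,3.78,-4],"delta_rot":[0,0,69.4],"claw":1},{"xyz":[-4.69,3.78,-4],"delta_rot":[0,0,69.4],"claw":1},{"xyz":[-4.69,3.78,-4],"delta_rot":[0,0,69.4],"claw":1},{"xyz":[-4.69,3.78,-4],"delta_rot":[0,0,69.4],"claw":1},{"xyz":[-4.69,3.78,-4],"delta_rot":[0,0,69.4],"claw":1},{"xyz":[-4.69,3.78,-4],"delta_rot":[0,0,69.4],"claw":1},{"xyz":[-4.69,3.78,-4],"delta_rot":[0,0,69.4],"claw":1}]'; python3 - <<'E'
from h import *
import cv2,pickle
st=r.get_state();c=optics.capture("wrist");pickle.dump((st,c),open("w2.pkl","wb"))
cv2.imwrite("pics/w2.png",cv2.resize(c["img"],(800,600),interpolation=cv2.INTER_CUBIC))
E
```

```text
time_s: 5.0
tcp_pos: [0.495, 0.304, 0.1762]
eef_rot: [-180.0, -0.0, -170.8]
contact_force: [0.5, -1.5, 0.9]
gripper_width: 0.0114
gripper_force: 15.0
```

View pics/w2.png

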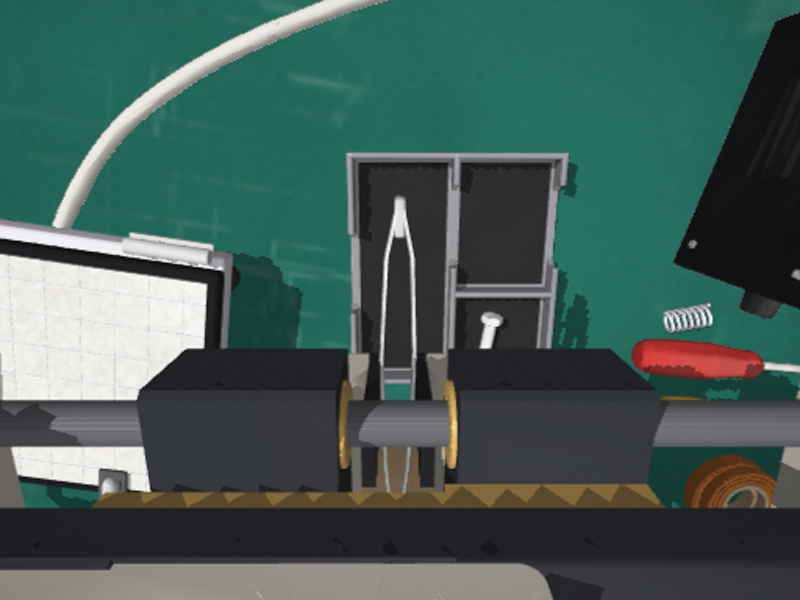

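The tray's near corners are at (347,153) and (568,153). The tweezers are held straight, with their joined end at (400,197), and the divider between short and small compartments is at y≈290.

```bash
python3 - <<'E'
from h import *
import pickle
st,c=pickle.load(open("w2.pkl","rb"))
P=lambda u,v,z:pix(c,u*.64,v*.64,z,st)
A,B=P(347,153,.018),P(568,153,.018);d=B-A
yaw=np.arctan2(d[1],d[0])-np.pi/2;X=np.array([np.cos(yaw),np.sin(yaw),0])
print(A,B,np.linalg.norm(d),np.degrees(yaw),"centre",(A+B)/2+.077*X)
e=P(400,197,.176+.003);print("tw end",e,np.linalg.norm(e[:2]-st["tcp_pos"][:2]))
print(P(460,290,.018),P(552,290,.018))
E
```

```text
[0.42324556 0.25949085 0.018     ] [0.40194901 0.3923663  0.018     ] 0.1345712795206869 9.105611792626597 centre [0.48862695 0.33811419 0.018     ]
tw end [0.43317327 0.29308085 0.179     ] 0.06274405120451625
[0.4969693 0.3439431 0.018    ] [0.48741853 0.40344328 0.018     ]
```

```bash
python3 -m crank '[{"xyz":[0.05,-0.15,2],"delta_rot":[0,0,0],"claw":1},{"xyz":[0.05,-0.15,4],"delta_rot":[0,0,0],"claw":1},{"xyz":[0.05,-0.15,5],"delta_rot":[0,0,0],"claw":1},{"xyz":[0.05,-0.15,5.4],"delta_rot":[0,0,0],"claw":1},{"xyz":[0.05,-0.15,5.64],"delta_rot":[0,0,0],"claw":1},{"xyz":[0.05,-0.15,5.64],"delta_rot":[0,0,0],"claw":1},{"xyz":[0.05,-0.15,5.64],"delta_rot":[0,0,0],"claw":0.78},{"xyz":[0.05,-0.15,5.64],"delta_rot":[0,0,0],"claw":0.78},{"xyz":[0.05,-0.15,5.64],"delta_rot":[0,0,0],"claw":0.78},{"xyz":[0.05,-0.15,4.5],"delta_rot":[0,0,0],"claw":0.78},{"xyz":[0.05,-0.15,2.5],"delta_rot":[0,0,0],"claw":0.78},{"xyz":[0.05,-0.15,1],"delta_rot":[0,0,0],"claw":0.3},{"xyz":[0.05,-0.15,1],"delta_rot":[0,0,0],"claw":0.3}]'; python3 - <<'E'
from h import *
go([.5882,.034,.145],-95.5);go([.5882,.034,.056],-95.5)
E
```

```text
time_s: 6.68
tcp_pos: [0.4961, 0.3011, 0.151]
eef_rot: [179.7, 0.4, -171.0]
contact_force: [0.2, 0.4, -0.7]
gripper_width: 0.0338
gripper_force: 0.0
xyz [-1.63 -9.28  0.17] rot [ -0.    0.5 -75.5] t 6.67
xyz [-1.61 -9.29  3.13] rot [ -0.    0.5 -75.5] t 6.67
```

```bash
python3 -m crank '[{"xyz":[-1.63,-9.28,0.17],"delta_rot":[0,0,-75],"claw":0.2},{"xyz":[-1.63,-9.28,0.17],"delta_rot":[0,0,-75],"claw":0.2},{"xyz":[-1.63,-9.28,0.17],"delta_rot":[0,0,-75],"claw":0.2},{"xyz":[-1.63,-9.28,0.17],"delta_rot":[0,0,-75],"claw":0.2},{"xyz":[-1.63,-9.28,0.17],"delta_rot":[0,0,-75],"claw":0.2},{"xyz":[-1.63,-9.28,0.17],"delta_rot":[0,0,-75],"claw":0.2},{"xyz":[-1.63,-9.28,0.17],"delta_rot":[0,0,-75],"claw":0.2},{"xyz":[-1.63,-9.28,0.17],"delta_rot":[0,0,-75],"claw":0.2},{"xyz":[-1.63,-9.28,0.17],"delta_rot":[0,0,-75],"claw":0.2},{"xyz":[-1.63,-9.28,0.17],"delta_rot":[0,0,-75],"claw":0.2}]'; python3 - <<'E'
from h import *
go([.5882,.034,.056],-95)
E
```

```text
time_s: 7.92
tcp_pos: [0.5859, 0.0321, 0.141]
eef_rot: [180.0, -0.0, -96.1]
contact_force: [-0.1, -0.8, -0.5]
gripper_width: 0.0703
gripper_force: 0.0
xyz [-0.07 -0.07  2.83] rot [ 0.  -0.  -1.1] t 7.92
```

```bash
python3 -m crank '[{"xyz":[-0.07,-0.07,1.5],"delta_rot":[0,0,-1],"claw":0.2},{"xyz":[-0.07,-0.07,2.5],"delta_rot":[0,0,-1],"claw":0.2},{"xyz":[-0.07,-0.07,2.81],"delta_rot":[0,0,-1],"claw":0.2},{"xyz":[-0.07,-0.07,2.81],"delta_rot":[0,0,-1],"claw":0.2},{"xyz":[-0.07,-0.07,2.81],"delta_rot":[0,0,-1],"claw":0.6},{"xyz":[-0.07,-0.07,2.81],"delta_rot":[0,0,-1],"claw":0.6},{"xyz":[-0.07,-0.07,2.81],"delta_rot":[0,0,-1],"claw":0.6},{"xyz":[-0.07,-0.07,2.81],"delta_rot":[0,0,-1],"claw":0.6},{"xyz":[-0.07,-0.07,2.81],"delta_rot":[0,0,-1],"claw":0.6}]' 18; python3 - <<'E'
from h import *
t=R.from_euler("z",9,degrees=True)
p=np.array([.488,.339,0])+t.apply([-.031,.033,.12]);print(p);go(p,-171)
E
```

```text
time_s: 9.05
tcp_pos: [0.589, 0.0342, 0.058]
eef_rot: [-179.9, 0.0, -95.0]
contact_force: [-1.1, 0.6, 6.6]
gripper_width: 0.05
gripper_force: 17.9
[0.45221932 0.36674425 0.12      ]
xyz [-10.65   5.5   -2.07] rot [-0.1  0.1 76. ] t 9.05
```

```bash
python3 -m crank '[{"xyz":[0,0,-1.5],"delta_rot":[0,0,0],"claw":0.6},{"xyz":[-0.5,0.2,-3],"delta_rot":[0,0,0],"claw":0.6},{"xyz":[-10.65,5.5,-4],"delta_rot":[0,0,76],"claw":0.6},{"xyz":[-10.65,5.5,-4],"delta_rot":[0,0,76],"claw":0.6},{"xyz":[-10.65,5.5,-4],"delta_rot":[0,0,76],"claw":0.6},{"xyz":[-10.65,5.5,-4],"delta_rot":[0,0,76],"claw":0.6},{"xyz":[-10.65,5.5,-4],"delta_rot":[0,0,76],"claw":0.6},{"xyz":[-10.65,5.5,-4],"delta_rot":[0,0,76],"claw":0.6},{"xyz":[-10.65,5.5,-4],"delta_rot":[0,0,76],"claw":0.6},{"xyz":[-10.65,5.5,-4],"delta_rot":[0,0,76],"claw":0.6},{"xyz":[-10.65,5.5,-4],"delta_rot":[0,0,76],"claw":0.6},{"xyz":[-10.65,5.5,-4],"delta_rot":[0,0,76],"claw":0.6},{"xyz":[-10.65,5.5,-4],"delta_rot":[0,0,76],"claw":0.6}]'; python3 - <<'E'
from h import *
import cv2,pickle
go([.4522,.3667,.006],-171)
st=r.get_state();c=optics.capture("wrist");pickle.dump((st,c),open("w3.pkl","wb"))
cv2.imwrite("pics/w3.png",cv2.resize(c["img"],(800,600),interpolation=cv2.INTER_CUBIC))
E
```

```text
time_s: 10.68
tcp_pos: [0.452, 0.3664, 0.1771]
eef_rot: [180.0, 0.0, -170.9]
contact_force: [-0.4, 0.0, -0.6]
gripper_width: 0.0503
gripper_force: 17.9
xyz [-0.01  0.01  5.7 ] rot [0.  0.  0.1] t 10.68
```

View pics/w3.png

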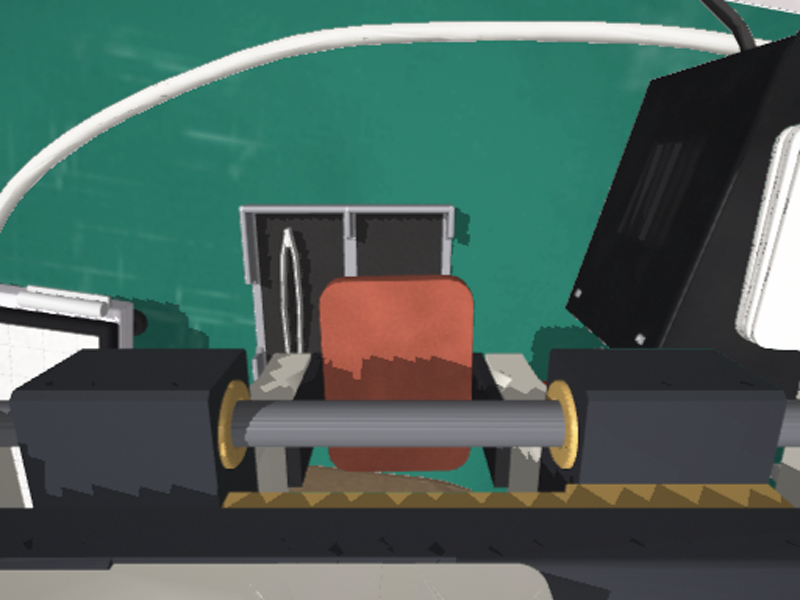

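The tweezers lie straight in the long compartment, joined end at (288,230). The tray's near corners are at (240,207) and (453,207), and the pad's near edge is at y≈278 with x from 321 to 473.

```bash
python3 - <<'E'
from h import *
import pickle
st,c=pickle.load(open("w3.pkl","rb"))
P=lambda u,v,z:pix(c,u*.64,v*.64,z,st)
t=R.from_euler("z",9,degrees=True)
A,B=P(240,207,.018),P(453,207,.018)
C=(A+B)/2+t.apply([.077,0,0]);print(A,B,np.linalg.norm(B-A),"centre",C)
p=P(397,278,.184);print("pad centre",p+t.apply([.035,0,0]),P(473,320,.184),P(321,320,.184))
print("tw mid tray", t.inv().apply(P(288,230,.008)+t.apply([.0635,0,0])-C))
go(C+t.apply([-.031,.033,0]),-171)
E
```

```text
[0.42308334 0.25983848 0.018     ] [0.40214977 0.39199542 0.018     ] 0.13380460117116122 centre [0.48866856 0.3379624  0.018     ]
pad centre [0.4490989 0.3640132 0.184    ] [0.42430416 0.38460971 0.184     ] [0.43189167 0.3367541  0.184     ]
tw mid tray [ 0.00229124 -0.03978692 -0.01      ]
xyz [-0.02 -0.03  5.3 ] rot [0. 0. 0.] t 10.72
```

```bash
python3 -m crank '[{"xyz":[-0.07,-0.02,2],"delta_rot":[0,0,0],"claw":0.6},{"xyz":[-0.07,-0.02,4],"delta_rot":[0,0,0],"claw":0.6},{"xyz":[-0.07,-0.02,5],"delta_rot":[0,0,0],"claw":0.6},{"xyz":[-0.07,-0.02,5.4],"delta_rot":[0,0,0],"claw":0.6},{"xyz":[-0.07,-0.02,5.67],"delta_rot":[0,0,0],"claw":0.6},{"xyz":[-0.07,-0.02,5.67],"delta_rot":[0,0,0],"claw":0.6},{"xyz":[-0.07,-0.02,5.67],"delta_rot":[0,0,0],"claw":0.33},{"xyz":[-0.07,-0.02,5.67],"delta_rot":[0,0,0],"claw":0.33},{"xyz":[-0.07,-0.02,5.67],"delta_rot":[0,0,0],"claw":0.33},{"xyz":[-0.07,-0.02,4.8],"delta_rot":[0,0,0],"claw":0.33},{"xyz":[-0.07,-0.02,3],"delta_rot":[0,0,0],"claw":0.33},{"xyz":[-0.07,-0.02,0],"delta_rot":[0,0,0],"claw":0.6},{"xyz":[-0.07,-0.02,0],"delta_rot":[0,0,0],"claw":0.75},{"xyz":[-0.07,-0.02,0],"delta_rot":[0,0,0],"claw":0.75}]'; python3 - <<'E'
from h import *
import cv2,pickle
st=r.get_state();c=optics.capture("wrist");pickle.dump((st,c),open("w4.pkl","wb"))
cv2.imwrite("pics/w4.png",cv2.resize(c["img"],(800,600),interpolation=cv2.INTER_CUBIC))
go([.6995,.082,.16],-90)
E
```

```text
time_s: 12.48
tcp_pos: [0.4549, 0.3675, 0.1802]
eef_rot: [179.8, 0.2, -171.0]
contact_force: [0.5, -0.3, -0.2]
gripper_width: 0.034
gripper_force: 0.0
xyz [ -6.59 -10.65   0.59] rot [  0.    0.2 -81. ] t 12.53
```

View pics/w4.png

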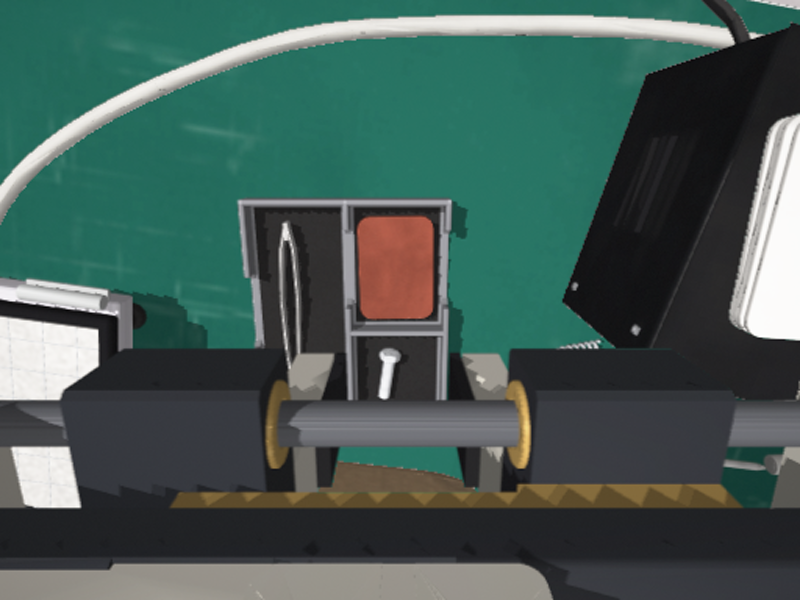

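The pad sits flat and centred at (396,268), and the tweezers are straight at (289,295). Next is the handle, going round the box with the fingers opened to 22 mm.

```bash
python3 -m crank '[{"xyz":[-0.85,-8.5,-0.7],"delta_rot":[0,0,-81],"claw":0.75},{"xyz":[-0.85,-8.5,-0.7],"delta_rot":[0,0,-81],"claw":0.75},{"xyz":[-0.85,-8.5,-0.7],"delta_rot":[0,0,-81],"claw":0.75},{"xyz":[-0.85,-8.5,-0.7],"delta_rot":[0,0,-81],"claw":0.75},{"xyz":[-0.85,-8.5,-0.7],"delta_rot":[0,0,-81],"claw":0.75},{"xyz":[-0.85,-8.5,-0.7],"delta_rot":[0,0,-81],"claw":0.75},{"xyz":[-6.6,-10.65,0],"delta_rot":[0,0,-81],"claw":0.75},{"xyz":[-6.6,-10.65,0],"delta_rot":[0,0,-81],"claw":0.75},{"xyz":[-6.6,-10.65,0],"delta_rot":[0,0,-81],"claw":0.75},{"xyz":[-6.6,-10.65,0],"delta_rot":[0,0,-81],"claw":0.75},{"xyz":[-6.6,-10.65,1],"delta_rot":[0,0,-81],"claw":0.75},{"xyz":[-6.6,-10.65,1.3],"delta_rot":[0,0,-81],"claw":0.75},{"xyz":[-6.6,-10.65,1.3],"delta_rot":[0,0,-81],"claw":0.75},{"xyz":[-6.6,-10.65,1.3],"delta_rot":[0,0,-81],"claw":0.75}]'; python3 - <<'E'
from h import *
import cv2
go([.7005,.082,.0425],-90)
c=optics.capture("wrist");cv2.imwrite("pics/w5.png",cv2.resize(c["img"],(800,600),interpolation=cv2.INTER_CUBIC))
E
```

```text
time_s: 14.28
tcp_pos: [0.7, 0.0821, 0.1393]
eef_rot: [-179.9, 0.0, -90.0]
contact_force: [-0.1, -0.1, 0.8]
gripper_width: 0.022
gripper_force: 0.0
xyz [ 0.   -0.01  3.23] rot [-0.1  0.   0. ] t 14.28
```

View pics/w5.png

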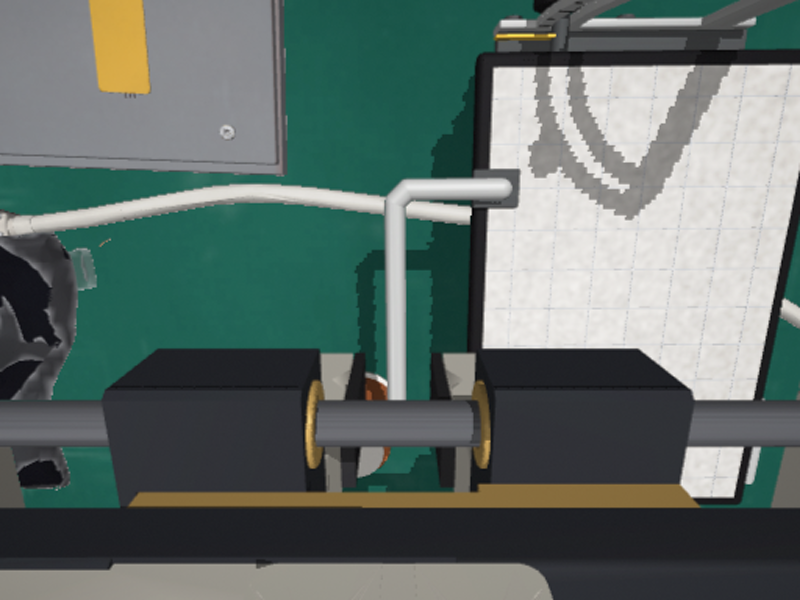

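The bar's centreline is at x≈396, midway between the fingers (≈398). I'll descend and grip.

```bash
python3 -m crank '[{"xyz":[0,0,1.5],"delta_rot":[0,0,0],"claw":0.75},{"xyz":[0,0,2.4],"delta_rot":[0,0,0],"claw":0.75},{"xyz":[0,0,2.9],"delta_rot":[0,0,0],"claw":0.75},{"xyz":[0,0,3.15],"delta_rot":[0,0,0],"claw":0.75},{"xyz":[0,0,3.15],"delta_rot":[0,0,0],"claw":0.75},{"xyz":[0,0,3.15],"delta_rot":[0,0,0],"claw":1},{"xyz":[0,0,3.15],"delta_rot":[0,0,0],"claw":1},{"xyz":[0,0,3.15],"delta_rot":[0,0,0],"claw":1},{"xyz":[0,0,3.15],"delta_rot":[0,0,0],"claw":1},{"xyz":[0,0,3.15],"delta_rot":[0,0,0],"claw":1}]' 25; python3 - <<'E'
from h import *
# clip angle from the side camera: predicted pixels for various angles; and an enlarged crop
import cv2
c=optics.capture("side")
p0=r.get_state()["tcp_pos"];g0=p0+[0,0,.0188];print("grasp",g0)
for a in(.45,.55,.65,.7,.75,.85): print(a,[proj(c,[.4966+.145*np.cos(a),.0825+y,.042+.145*np.sin(a)]).round(1).tolist() for y in(-.125,-.14)])
b=lambda a:np.array([.204*np.cos(a)-.016*np.sin(a),0,.204*np.sin(a)+.016*np.cos(a)])
for a in(.1,.2,.3,.4,.5,.6,.65,.7,.75,.8): 
    d=(b(a)-b(0))/.03; print(a,"x",d[0].round(2),"up",d[2].round(2))
u,v=proj(c,[.4966+.11,.0825-.135,.1]);u,v=int(u),int(v)
x0,y0=max(u-50,0),max(v-37,0);print(x0,y0)
cv2.imwrite("pics/s1.png",cv2.resize(c["img"][y0:y0+75,x0:x0+100],None,fx=8,fy=8,interpolation=cv2.INTER_CUBIC))
E
```

```text
time_s: 15.58
tcp_pos: [0.7013, 0.0821, 0.0448]
eef_rot: [-179.8, 0.0, -90.0]
contact_force: [4.9, -0.6, 2.1]
gripper_width: 0.0089
gripper_force: 25.0
grasp [0.7013276  0.08208423 0.06354261]
0.45 [[276.6, 144.6], [279.0, 142.6]]
0.55 [[279.1, 140.5], [281.4, 138.6]]
0.65 [[282.0, 136.7], [284.3, 134.8]]
0.7 [[283.6, 135.0], [285.9, 133.1]]
0.75 [[285.4, 133.3], [287.7, 131.4]]
0.85 [[289.2, 130.2], [291.5, 128.3]]
0.1 x -0.09 up 0.68
0.2 x -0.24 up 1.34
0.3 x -0.46 up 1.99
0.4 x -0.74 up 2.61
0.5 x -1.09 up 3.19
0.6 x -1.49 up 3.75
0.65 x -1.71 up 4.01
0.7 x -1.94 up 4.26
0.75 x -2.19 up 4.49
0.8 x -2.44 up 4.72
235 109
```

View pics/s1.png

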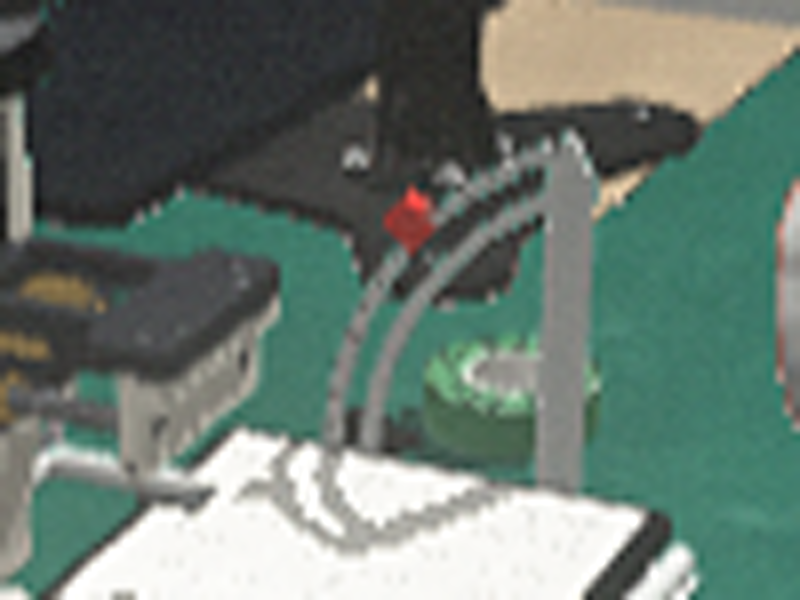

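The clip is at about crop (410,222). I'll lift along the arc to about 0.6 rad and then compare pointer and clip directly.

```bash
python3 -m crank '[{"xyz":[0,0.02,-0.34],"delta_rot":[0,0,0],"claw":1},{"xyz":[0,0.09,-0.68],"delta_rot":[0,0,0],"claw":1},{"xyz":[0,0.16,-1.01],"delta_rot":[0,0,0],"claw":1},{"xyz":[0,0.24,-1.34],"delta_rot":[0,0,0],"claw":1},{"xyz":[0,0.35,-1.67],"delta_rot":[0,0,0],"claw":1},{"xyz":[0,0.46,-1.99],"delta_rot":[0,0,0],"claw":1},{"xyz":[0,0.6,-2.3],"delta_rot":[0,0,0],"claw":1},{"xyz":[0,0.74,-2.61],"delta_rot":[0,0,0],"claw":1},{"xyz":[0,0.91,-2.91],"delta_rot":[0,0,0],"claw":1},{"xyz":[0,1.09,-3.19],"delta_rot":[0,0,0],"claw":1},{"xyz":[0,1.29,-3.48],"delta_rot":[0,0,0],"claw":1},{"xyz":[0,1.49,-3.75],"delta_rot":[0,0,0],"claw":1},{"xyz":[0,1.49,-3.75],"delta_rot":[0,0,0],"claw":1},{"xyz":[0,1.49,-3.75],"delta_rot":[0,0,0],"claw":1},{"xyz":[0,1.49,-3.75],"delta_rot":[0,0,0],"claw":1}]'; python3 - <<'E'
from h import *
import cv2
s=optics.capture("side");t=optics.capture("top")
print(proj(t,[.61,-.05,.13]))
a=s["img"][100:165,245:325];b=t["img"][165:230,235:315]
cv2.imwrite("pics/st.png",np.hstack([cv2.resize(k,(400,325),interpolation=cv2.INTER_CUBIC) for k in(a,b)]))
E
```

```text
time_s: 17.5
tcp_pos: [0.6578, 0.0817, 0.1582]
eef_rot: [-179.6, 0.0, -90.0]
contact_force: [8.1, -3.4, 4.4]
gripper_width: 0.0091
gripper_force: 25.0
[318.89267835 182.93403964]
```

View pics/st.png

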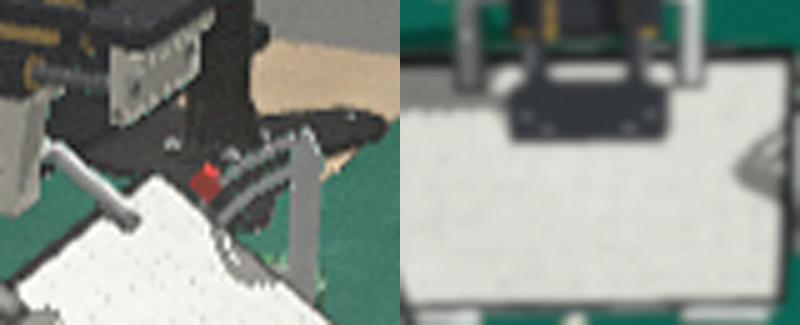

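The picture budget is spent, so I'll measure the red clip and yellow pointer by colour code from here. The last view shows the clip about (205,185) in the left half, just ahead of the board's rim.

```bash
python3 - <<'E'
from h import *
import cv2
H=np.array([.4966,.0825,.042])
def blobs(img,kind,box):
    h=cv2.cvtColor(img,cv2.COLOR_BGR2HSV).astype(int);b=img.astype(int)
    if kind=="red": m=(b[...,2]>130)&(b[...,1]<85)&(b[...,0]<95)
    else: m=(h[...,0]>17)&(h[...,0]<35)&(h[...,1]>70)&(h[...,2]>90)
    k=np.zeros_like(m);x0,y0,x1,y1=box;k[y0:y1,x0:x1]=1;m&=k.astype(bool)
    n,_,s,ce=cv2.connectedComponentsWithStats(m.astype(np.uint8));return [(s[i].tolist(),ce[i].round(2).tolist()) for i in range(1,n)]
T=[optics.capture("top"),optics.capture("side")]
for nm,c,f,box in(("top",T[0],"pics/top0.png",(305,165,340,225)),("side",T[1],"pics/side0.png",(270,115,310,165))):
    for im,l in((cv2.imread(f),"start"),(c["img"],"now")):
        for k in("red","yellow"): print(nm,l,k,blobs(im,k,box))
    for a in(0,.6,.65,.7,.75): print(a,[proj(c,H+[.145*np.cos(a),y,.145*np.sin(a)]).round(1).tolist() for y in(-.125,-.141)])
E
```

```text
top start red [([318, 183, 4, 4, 12], [319.33, 184.5])]
top start yellow []
top now red [([318, 182, 4, 5, 16], [319.5, 184.0])]
top now yellow [([315, 178, 4, 5, 11], [316.45, 180.27])]
0 [[311.5, 178.3], [316.9, 178.3]]
0.6 [[315.8, 181.2], [321.6, 181.1]]
0.65 [[316.1, 182.2], [322.0, 182.2]]
0.7 [[316.5, 183.5], [322.3, 183.4]]
0.75 [[316.8, 184.8], [322.7, 184.8]]
side start red [([283, 132, 6, 6, 11], [286.18, 134.64]), ([286, 139, 1, 1, 1], [286.0, 139.0])]
side start yellow [([296, 115, 2, 2, 2], [296.5, 115.5]), ([304, 116, 1, 1, 1], [304.0, 116.0]), ([309, 116, 1, 1, 1], [309.0, 116.0]), ([304, 119, 1, 1, 1], [304.0, 119.0])]
side now red [([283, 132, 6, 8, 24], [285.83, 135.88])]
side now yellow [([309, 135, 1, 1, 1], [309.0, 135.0])]
0 [[271.7, 165.0], [274.2, 162.8]]
0.6 [[280.5, 138.6], [283.0, 136.5]]
0.65 [[282.0, 136.7], [284.5, 134.7]]
0.7 [[283.6, 135.0], [286.1, 132.9]]
0.75 [[285.4, 133.3], [287.8, 131.3]]
```

```bash
cat > m.py <<'E'
from h import *
import cv2
t=optics.capture("top");s=optics.capture("side")
def soft(img,f,box,th):
    x0,y0,x1,y1=box;w=f(*cv2.split(img[y0:y1,x0:x1].astype(float)));w=np.where(w>th,w-th,0)
    Y,X=np.mgrid[y0:y1,x0:x1];S=w.sum()+1e-9;return round((w*X).sum()/S,2),round((w*Y).sum()/S,2),round(S)
red=lambda b,g,r:r-np.maximum(b,g)
yel=lambda b,g,r:np.minimum(r,g)-b
print("top red",soft(t["img"],red,(312,172,330,195),30),"yellow",soft(t["img"],yel,(308,170,325,196),20))
print("side red",soft(s["img"],red,(275,122,298,148),30),"yellow",soft(s["img"],yel,(275,122,298,150),20))
st=r.get_state();print(st["tcp_pos"],st["contact_force"].round(1),st["gripper_force"])
E
python3 m.py; python3 -m crank '[{"xyz":[0,0.22,-0.26],"delta_rot":[0,0,0],"claw":1},{"xyz":[0,0.45,-0.51],"delta_rot":[0,0,0],"claw":1},{"xyz":[0,0.45,-0.51],"delta_rot":[0,0,0],"claw":1},{"xyz":[0,0.45,-0.51],"delta_rot":[0,0,0],"claw":1},{"xyz":[0,0.45,-0.51],"delta_rot":[0,0,0],"claw":1}]'; python3 m.py
```

```text
top red (np.float64(319.62), np.float64(184.1), 1520) yellow (np.float64(316.51), np.float64(179.58), 338)
side red (np.float64(285.95), np.float64(135.54), 1637) yellow (np.float64(297.0), np.float64(122.0), 8)
[0.65778456 0.0816926  0.15810538] [ 9.2 -3.1  3.3] 24.979103207588196
time_s: 18.42
tcp_pos: [0.6445, 0.0816, 0.1739]
eef_rot: [-179.6, 0.0, -90.0]
contact_force: [8.9, -3.1, 5.3]
gripper_width: 0.0091
gripper_force: 25.0
top red (np.float64(319.54), np.float64(184.16), 1422) yellow (np.float64(317.3), np.float64(182.65), 240)
side red (np.float64(286.69), np.float64(134.22), 909) yellow (np.float64(297.0), np.float64(122.0), 6)
[0.64449    0.08158459 0.173833  ] [ 8.7 -3.7  5. ] 24.97719168663025
```

```bash
python3 - <<'E'
from m import *
a=soft(cv2.imread("pics/top0.png"),red,(312,172,330,195),30);b=soft(cv2.imread("pics/side0.png"),red,(278,122,298,148),30);print(a,b)
from scipy.optimize import least_squares
H=np.array([.4968,.0823,.042])
for w in ((0,0),(0,1)):
    # free: angle, y, pixel offsets of each camera (prior 1 px)
    f=lambda q:np.r_[(proj(t,H+[.145*np.cos(q[0]),q[1],.145*np.sin(q[0])])+q[2:4]-a[:2])/.3,(proj(s,H+[.145*np.cos(q[0]),q[1],.145*np.sin(q[0])])+q[4:6]-b[:2])/.3,q[2:6]/(.7 if w[1] else .01)]
    print(least_squares(f,[.7,-.135,0,0,0,0]).x.round(3))
g=lambda p:np.r_[proj(t,p)-a[:2],proj(s,p)-b[:2]]
o=least_squares(g,[.6,-.05,.13]);p=o.x-H;print(p,o.fun.round(2),np.hypot(p[0],p[2]),np.arctan2(p[2],p[0]))
# board top corners in the side view for a check of that camera (print predicted start pixels)
for x,y in((.006,.12),(.166,-.12),(.006,-.12),(.166,.12)): print(x,y,(proj(s,H+[x,y,.012])/.64).round(0))
E
```

```text
top red (np.float64(319.54), np.float64(184.16), 1426) yellow (np.float64(317.27), np.float64(182.62), 233)
side red (np.float64(286.68), np.float64(134.24), 916) yellow (np.float64(297.0), np.float64(122.0), 9)
[0.64450348 0.08160271 0.17380788] [ 9.  -4.1  5. ] 24.977273046970367
(np.float64(319.57), np.float64(183.83), 1313) (np.float64(285.91), np.float64(135.61), 1788)
[ 0.696 -0.133  0.     0.001  0.001  0.002]
[ 0.696 -0.133  0.037  0.48   1.009  1.332]
[ 0.10944688 -0.13435016  0.08862233] [ 0.15  0.4  -0.4  -0.06] 0.14082803862485685 0.6806452456299852
0.006 0.12 [439. 341.]
0.166 -0.12 [412. 250.]
0.006 -0.12 [499. 268.]
0.166 0.12 [339. 314.]
```

```bash
python3 - <<'E'
from m import *
H=np.array([.4968,.0823,.042])
def white(i): h=cv2.cvtColor(i,cv2.COLOR_BGR2HSV);return ((h[...,1]<40)&(h[...,2]>165))
def poly(c,a,off,k=8):
    R_=lambda x,z:(x*np.cos(a)-z*np.sin(a),x*np.sin(a)+z*np.cos(a));P=[]
    for x,y in((.011,.115),(.161,.115),(.161,-.115),(.011,-.115)):
        X,Z=R_(x,.012);P.append((proj(c,H+[X,y,Z])+off+.5)*k)
    m=np.zeros((384*k//4,512*k//4),np.uint8);cv2.fillPoly(m,[np.int32(np.array(P)/4)],1);return m.astype(bool)
def cost(w,m): return 0
for c,n in((s,"side"),(t,"top")):
    w0=cv2.resize(white(cv2.imread(f"pics/{n}0.png")).astype(np.uint8),None,fx=2,fy=2,interpolation=0)>0
    w1=cv2.resize(white(c["img"]).astype(np.uint8),None,fx=2,fy=2,interpolation=0)>0
    def J(w,a,o):
        m=poly(c,a,o);g=cv2.dilate(m.astype(np.uint8),np.ones((9,9)))>0
        return (w&m).sum()-(w&g&~m).sum()*1.-(~w&m).sum()
    G=np.arange(-4,4.1,.5)
    off=max(((J(w0,0,np.array([u,v])),u,v) for u in G for v in G));print(n,off)
    L=[(J(w1,a,np.array(off[1:])),round(a,3)) for a in np.arange(.6,.82,.01)];print(sorted(L)[-4:])
E
```

```text
top red (np.float64(319.53), np.float64(184.15), 1413) yellow (np.float64(317.29), np.float64(182.69), 235)
side red (np.float64(286.68), np.float64(134.23), 921) yellow (np.float64(297.0), np.float64(122.0), 5)
[0.64447736 0.08159991 0.17380579] [ 9.5 -4.2  5.6] 24.977112114429474
side (np.float64(6074.0), np.float64(-0.5), np.float64(0.5))
[(np.float64(10864.0), np.float64(0.71)), (np.float64(10872.0), np.float64(0.7)), (np.float64(10943.0), np.float64(0.68)), (np.float64(10957.0), np.float64(0.69))]
top (np.float64(8453.0), np.float64(0.5), np.float64(-1.0))
[(np.float64(6551.0), np.float64(0.73)), (np.float64(6582.0), np.float64(0.75)), (np.float64(6598.0), np.float64(0.76)), (np.float64(6604.0), np.float64(0.74))]
```

The board angle checks out at about 0.70–0.71. Clip estimates are 0.70–0.71 from the side camera and 0.745–0.76 from the top, so I'll set about 0.73, in the middle.

```bash
python3 -m crank '[{"xyz":[0,0.05,-0.05],"delta_rot":[0,0,0],"claw":1},{"xyz":[0,0.11,-0.11],"delta_rot":[0,0,0],"claw":1},{"xyz":[0,0.11,-0.11],"delta_rot":[0,0,0],"claw":1},{"xyz":[0,0.11,-0.11],"delta_rot":[0,0,0],"claw":1},{"xyz":[0,0.11,-0.11],"delta_rot":[0,0,0],"claw":1},{"xyz":[0,0.11,-0.11],"delta_rot":[0,0,0],"claw":1}]'; python3 m.py; python3 - <<'E'
from h import *
from scipy.optimize import least_squares
t=optics.capture("top");s=optics.capture("side")
H=np.array([.4968,.0823,.042])
a=np.array([319.57,184.0])-[.5,-1];b=np.array([285.91,135.6])-[-.5,.5]
for rad in(.145,):
    P=lambda q:H+[rad*np.cos(q[0]),q[1],rad*np.sin(q[0])]
    o=least_squares(lambda q:np.r_[proj(t,P(q))-a,proj(s,P(q))-b],[.7,-.135]);print(o.x,o.fun.round(2))
o=least_squares(lambda p:np.r_[proj(t,p)-a,proj(s,p)-b],[.6,-.05,.13]);p=o.x-H;print(p,o.fun.round(2),np.hypot(p[0],p[2]),np.arctan2(p[2],p[0]))
E
```

```text
time_s: 19.48
tcp_pos: [0.6413, 0.0816, 0.1772]
eef_rot: [-179.6, 0.0, -89.9]
contact_force: [8.4, -2.7, 5.3]
gripper_width: 0.0092
gripper_force: 25.0
top red (np.float64(319.58), np.float64(184.2), 1361) yellow (np.float64(317.65), np.float64(181.96), 398)
side red (np.float64(286.75), np.float64(133.8), 669) yellow (np.float64(297.0), np.float64(122.0), 6)
[0.64124883 0.08159082 0.17718156] [ 9.9 -3.8  5.4] 24.9768528342247
[ 0.72684346 -0.13077166] [-0.21 -0.91 -1.01 -1.82]
[ 0.10641354 -0.13221868  0.09118484] [ 0.05  0.14 -0.14 -0.02] 0.14013749376209378 0.7084812882307678
```

The yellow centroid jumped, so I'll check those pixels numerically.

```bash
python3 - <<'E'
from h import *
t=optics.capture("top")["img"].astype(int)
for y in range(176,190):
    print(y," ".join("%3d,%3d"%(min(p[2],p[1])-p[0],p[2]-max(p[0],p[1])) for p in t[y,312:324]))
E
```

```text
176 -12,-16 -10,-15 -14,-20 -24,-34 -44,-58 -64,-81 -71,-88 -71,-88 -71,-87 -71,-87 -72,-88 -71,-87
177  -5, -6  -4, -6 -10,-15 -22,-31 -42,-56 -58,-74 -62,-79 -68,-84 -73,-89 -71,-88 -72,-88 -72,-89
178  -2, -2  -3, -3  -9,-12 -22,-30 -32,-47 -31,-54 -34,-58 -51,-71 -67,-84 -71,-87 -71,-88 -71,-87
179   0,  0   0, -1  -6, -7 -11,-19  -6,-26   9,-28   8,-33 -22,-50 -56,-73 -68,-86 -69,-86 -71,-88
180   3, -1   2, -1  -2, -4   0, -7  19, -8  46, -7  48,-10  13,-23 -25,-44 -43,-59 -59,-75 -70,-87
181   5, -1   3, -1  -1, -4   1, -8  30,  0  60, 11  66, 19  41, 21  18, 14   4,-11 -31,-46 -60,-77
182   6, -1   4, -1  -3, -8  -7,-19  27, -3  56, 25  62, 51  39, 74  15, 78  13, 44   5, -8 -40,-55
183   6, -1   3, -1  -6,-10 -10,-24  20, -7  45, 31  51, 74  34,111  12,122   8, 88   9, 31 -11,-22
184   5,  0   3,  0  -3, -6  -4,-14  22, -1  33, 38  35, 91  20,133   7,139   5,110   4, 59   5,  7
185   4, -1   2, -1  -1, -3   3, -5  20,  8  29, 46  25, 95  10,118   4,113   3, 97   2, 61   1, 19
186   5, -2   3, -1  -1, -4   3, -5  20,  6  28, 39  16, 76   6, 78   4, 66   3, 61   3, 46   0, 17
187   6,  0   3,  0  -1, -3   0, -8  16, -1  23, 24  11, 44   4, 40   3, 31   3, 31   1, 25  -1,  9
188   6, -1   3,  0  -1, -2   0, -5  10, -2  15, 10   7, 18   3, 14   2, 10   3,  9   1,  8  -1,  2
189   6, -1   3, -1  -1, -2  -3, -6  -2, -9   3, -4   3,  1   2,  1   2,  0   1,  0   1,  0  -1, -1
```

The pointer (rows about 179.5–188) and the clip (rows about 181.5–187.5, centre 184.3) line up to about half a pixel, and the board is steady. I'm handing the job in.

```bash
python3 -c "
from plant import job
print(job.close_job())"
```

```text
the job is handed in; nothing more can be done
None
```

The tweezers and pad are in their compartments and the gripper is holding the board by its handle at about 0.73 rad; my camera estimates put the clip at 0.70–0.76, the job is handed in, and no verdict came back.

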